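# Bring the tray of crackers over the sill of the warmer

## Robot

A 7-joint arm with a two-finger parallel gripper is mounted at the origin on the work surface. World frame = base frame: x ahead of the robot, y to its left, z up, the work surface at z = 0. Lengths are in m, angles in rad, forces in N, time in s.
With the tool pointing down it reaches from about 0.425 to 0.875 m from the base axis. Payload 8.4 kg.
Tool frame: the origin (TCP) lies at the very end of the fingers, on their centre line; the grasp point (between the pads) lies 19 mm behind it; z points along the fingers, y is the line along which they close (so a half turn about z gives the same grasp; the last joint's range is limited). The gripper opens to 85 mm and grips with 20 to 120 N. Pads are 22 mm wide; open, the fingers measure 114 mm over their backs; the gripper's body (76 mm by 85 mm) begins 54 mm behind the grasp point. The pads swing forward as they close: fully open they stand 13 mm farther back than shut.
Start: joints at [-1.392, 0.333, 0.04, 1.465, -0.013, 1.343, -0.059], TCP at [0.178, 0.625, 0.231] pointing down, gripper open.
Joint ranges: [-2.58, 2.58], [-0.38, 2.09], [-1.3, 1.39], [0.25, 2.4], [-1.5, 4.64], [0.08, 2.09], [-2.65, 2.65]. Speed limits (rad/s): [2.22, 2.22, 2.79, 2.79, 3.14, 3.14, 3.14].

## Interface

Orientations are given as [roll, pitch, yaw] about the fixed x, y, z axes, in that order (R = Rz(yaw) Ry(pitch) Rx(roll)).
In Python, from rig import ctrl gives the robot as it stands.
- The arm moves only by the tool shift_gripper, called after ">>>" as name(argument=value, ...) on one line, values as JSON. Schema: {"type":"object","properties":{"deltas":{"type":"array","items":{"type":"object","properties":{"r":{"type":"array","items":{"type":"number"},"minItems":3,"maxItems":3},"xyz":{"type":"array","items":{"type":"number"},"minItems":3,"maxItems":3},"finger_gap":{"type":"number"}},"additionalProperties":false,"required":["finger_gap"]},"minItems":1,"maxItems":20},"clamp_n":{"type":"number"},"only":{"type":"string"},"quiet":{"type":"boolean"},"lines":{"type":"string"}},"required":["deltas"],"additionalProperties":false}. deltas is a list of rows, 1 to 20 of them, each an object with the fields r (a list: a rotation vector rx, ry, rz in shares of 2 rad (1.0 is 2 rad)), xyz (a list: dx, dy, dz in parts of the range, where 1.0 means 80 cm), finger_gap (the finger opening in m); a field left out counts as zero (the opening has to be given); each row is the pose to reach, as a shift and turn from the pose commanded when the call began, along the tool's axes at that moment; what a row does not reach only later rows make up. A row lasts 1/12 s, in which the tool goes at most 0.0417 m and 0.125 rad, less where a joint would pass 70% of its speed; a pose out of reach is approached as far as the arm can. The fingers move at their own pace and stop on an object; clamp_n is the grip in N (left out, the last holds). Time passes only in rows, so rows that do not move let the fingers close. The tool returns the time, the measured TCP pose, the force, the opening and the grip force at its end. only (a regular expression) keeps the lines of the reply that match it, lines (a string "A,B") keeps lines A to B, and quiet returns only ok. A shift or turn number past 1, either way, is cut back to 1. Input that does not fit is refused with a message, and nothing moves.
- ctrl.get_state(): the state, without advancing time (a new reading comes with each control period).
- ctrl.snapshot(name): name is "scene" or "top" or "wrist"; returns a dict with "color" (400x640x3 uint8, red, green, blue), "camera_matrix" (3x3 intrinsics, pixels), "eye" and "rotation" of the camera in the world; the wrist camera has in their place "hand_eye" (4x4, takes a point from camera to tool coordinates, whose origin is the TCP and whose axes are the flange's). Camera axes: x right, y down, z forward; pixel columns grow to the right and rows downward; lengths in m; the calibration is good to about 2 mm. A picture is of the moment at which its call begins: read the wrist's pose just before it. There is no depth.
- ctrl.sign_off(): hands the job in; it is judged then, once.
The state is a dict: "time": time; "joints": joint angles; "qd": joint speeds; "effort": joint torques, N m; "eef_pos": TCP position; "ee_rot": TCP orientation; "ft_force": force on the tool from outside, world axes, zero at the start; "torque": the same for the moment, N m; "opening": finger opening in m; "grip_force": force on a finger pad.
Only numpy, scipy, OpenCV 4.12 (cv2) and the standard library are available. Lean on these libraries where they do the work, as an engineer would, in place of code of your own. Each camera call takes 0.05 s, during which the arm holds its last target. There are 200 camera calls.

## Task

Take the oblong tray of crackers (not the square one) by its handle, raise only its handle end onto the near sill of the low warmer with the other end still on the table, and let go so that it rests there. Then slide the tray on over the sill, without ever carrying it through the air, until it lies flat and straight in the warmer's recess. Do not disturb the glaze pot that stands beside the way.

Things in the scene. Friction and masses are not known exactly. Their poses are not given: they have to be found in the camera images.
- tray: Oblong open aluminium tray, 180 (x) by 120 (y) by 45 mm high, 0.4 to 0.65 kg, with six flat crackers fixed in it below 22 mm. Origin: centre of its underside. Its +x end leads, facing the sill. There a dark strap handle stands up: a bar along x from 35 to 85 mm at y = 0, 12 mm wide, from 62 to 74 mm above the underside. The -x tail wall is plain. (The square tray has its handle in the middle)
- tray_tail (a point): Middle of the lower edge of the tray's tail wall: 90 mm along -x from the tray's origin, on its underside. Reads about 0 in z while the tail stands on the table
- warmer: Low fixed warmer of smooth, slippery steel with a black control box at its far end. Origin: under the middle of its recess, on the table. The tray enters along +x. Near sill: x -118.5 to -102.5 mm, top 20 mm above the table. Then the recess, floor 10 mm above the table, x -102.5 to 102.5, y -94 to 94 mm; side rims 20 mm high; beyond x = 102.5 a back stop 50 mm high. The tray starts before the sill
- pot: Small plain steel glaze pot, open on top, radius 36 mm, 60 mm high, standing loose on the table beside the tray's way, on the warmer's -y side. Origin: centre of its underside. To be left alone

How it is judged:
On the way:
1. the handle end rests on the warmer's sill, the tail end still on the table, and the tray is let go (angle between tray's own z axis and vertical above 0.07 rad and height (world z) of tray_tail below 0.006 m and contact force between tray and warmer above 0.3 N and contact force between the fingers and tray below 0.1 N and linear speed of tray below 0.02 m/s), for 0.2 s.
At the end, for the whole second after the job is handed in: The oblong tray lies flat (within 2 degrees) on the floor of the warmer's recess, wholly behind the sill (its centre within 20 mm along and 35 mm across of the warmer's centre), straight to 10 degrees, and at rest (height (world z) of tray between 0.006 and 0.014 m and angle between tray's own z axis and vertical below 0.035 rad and x of tray in the frame of warmer between -0.02 and 0.02 m and y of tray in the frame of warmer between -0.035 and 0.035 m and angle between the x axis of tray and the x axis of warmer, either way round below 0.175 rad and linear speed of tray below 0.01 m/s); the robot touches nothing.
It fails at once if the tray is carried: its tail end is raised more than 50 mm above the table (height (world z) of tray_tail above 0.05 m).
It fails at once if the glaze pot is shifted by more than 20 mm or tipped (distance of pot from where it was at the start of the episode above 0.02 m or angle between pot's own z axis and vertical above 0.4 rad).
It also fails if it takes over 51 s, if anything falls off the work surface, if the arm or the gripper's body presses on something with over 40 N, if the wrist force passes 120 N, or if a joint passes its speed limit or range.

## Working session

There is one attempt and no reset: what is moved stays moved. The work goes in short steps, Python scripts to look and compute and a tool call to move; the robot and the scene stay as the last step left them, time stands still between calls to the robot, and variables do not carry over. Pictures are saved under pics/ and viewed, at most 11 in all, crops included, and the job is handed in when it is done.

```bash
ls; mkdir -p pics; python3 - <<'E'
from rig import ctrl
import cv2,numpy as np
s=ctrl.get_state();print(s)
for n in("top","scene"):
    d=ctrl.snapshot(n);cv2.imwrite(f"pics/{n}0.png",d["color"][:,:,::-1]);print(n,d["camera_matrix"],d["eye"],d["rotation"])
E
```

```text
pics
rig.py
{'time': 0.0, 'joints': array([-1.39218307,  0.33391644,  0.03988457,  1.46628536, -0.01340952,
        1.34330227, -0.05847525]), 'qd': array([ 0.00127695,  0.00044656,  0.00017692, -0.00079764, -0.0025388 ,
       -0.00214462, -0.00023522]), 'effort': array([-1.29705870e-03, -6.58543968e+01,  1.36465218e+00, -4.05571711e+01,
        1.67385279e-02,  1.25893523e-02, -3.21009156e-05]), 'eef_pos': array([0.17816882, 0.62462213, 0.23041094]), 'ee_rot': array([-3.13995082e+00,  1.06029756e-04,  2.86377449e+00]), 'ft_force': array([-0.39413123,  0.39839873, -0.06168056]), 'torque': array([0.00515154, 0.0200922 , 0.00244553]), 'grip_force': 0.0, 'opening': 0.08510847699075007}
top [[435.38960041   0.         317.9979301 ]
 [  0.         435.38960041 191.30127875]
 [  0.           0.           1.        ]] [0.49294649 0.02391503 0.84325723] [-2.95635603  0.00352628 -1.54285428]
scene [[444.66376931   0.         321.21322259]
 [  0.         444.66376931 199.9485654 ]
 [  0.           0.           1.        ]] [1.04584705 0.25280771 0.65656226] [-2.48912742  0.01303677  2.08303884]
```

View pics/top0.png

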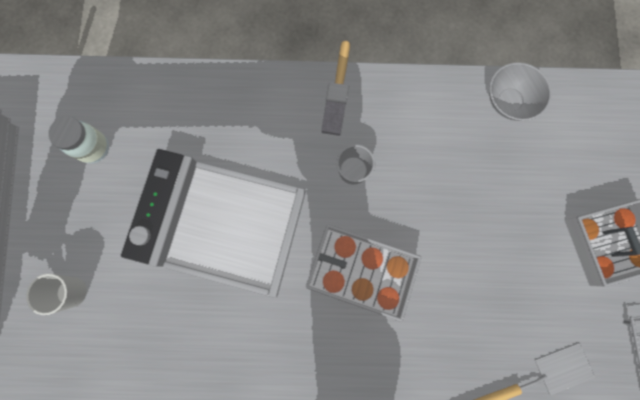

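View pics/scene0.png

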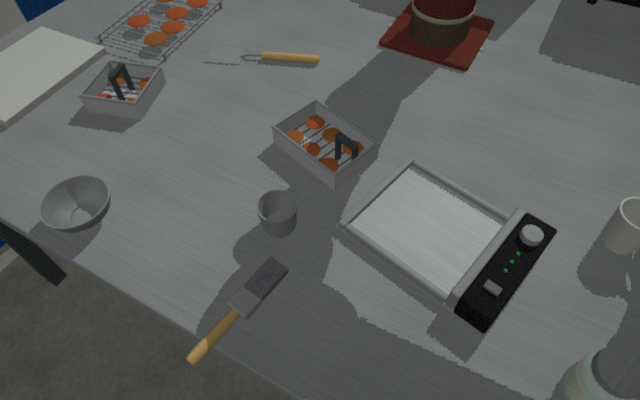

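Top view: the oblong tray has rim corners near (330,229), (419,255), (400,316) and (309,289), with the handle at (332,261). The warmer spans (193,158), (304,188), (276,294) and (163,263), and the pot is near (355,165). The scene view shows the same layout. I'll enlarge the crop for better corner readings.

```bash
cat > h.py <<'E'
import numpy as np,cv2
from scipy.spatial.transform import Rotation as R
from rig import ctrl
def ray(d,p):
    K=d["camera_matrix"];v=np.linalg.inv(K)@[p[0],p[1],1]
    return R.from_euler('xyz',d["rotation"]).apply(v)
def onz(d,p,z):
    v=ray(d,p);e=np.array(d["eye"]);return e+v*(z-e[2])/v[2]
def proj(d,X):
    c=R.from_euler('xyz',d["rotation"]).inv().apply(np.array(X)-d["eye"]);q=d["camera_matrix"]@c;return q[:2]/q[2]
E
python3 - <<'E'
from h import *
d=ctrl.snapshot("top");im=d["color"][:,:,::-1].copy()
for n,p,z in[("tr",(330,229),.045),("tr",(419,255),.045),("tr",(400,316),.045),("tr",(309,289),.045),("w",(193,158),.02),("w",(304,188),.02),("w",(276,294),.02),("pot",(355,164),.06)]:print(n,onz(d,p,z).round(4))
hsv=cv2.cvtColor(im,cv2.COLOR_BGR2HSV)
m=(im.max(2)<75).astype(np.uint8);m[:, :300]=0;m[:,430:]=0;m[:215]=0;m[325:]=0
n,l,st,c=cv2.connectedComponentsWithStats(m)
for i in range(1,n):
    if st[i,4]>40:
        print(st[i],c[i],cv2.minAreaRect(cv2.findContours((l==i).astype(np.uint8),0,2)[0][0]),onz(d,c[i],.074))
cv2.imwrite("pics/c1.png",cv2.resize(im[150:320,155:425],None,fx=2.96,fy=2.96,interpolation=cv2.INTER_CUBIC))
E
```

```text
tr [0.5726 0.0069 0.045 ]
tr [ 0.5299 -0.1555  0.045 ]
tr [ 0.422  -0.1204  0.045 ]
tr [0.4641 0.042  0.045 ]
w [0.7066 0.2771 0.02  ]
w [0.6528 0.0583 0.02  ]
w [0.4525 0.1031 0.02  ]
pot [ 0.6929 -0.0363  0.06  ]
```

View pics/c1.png

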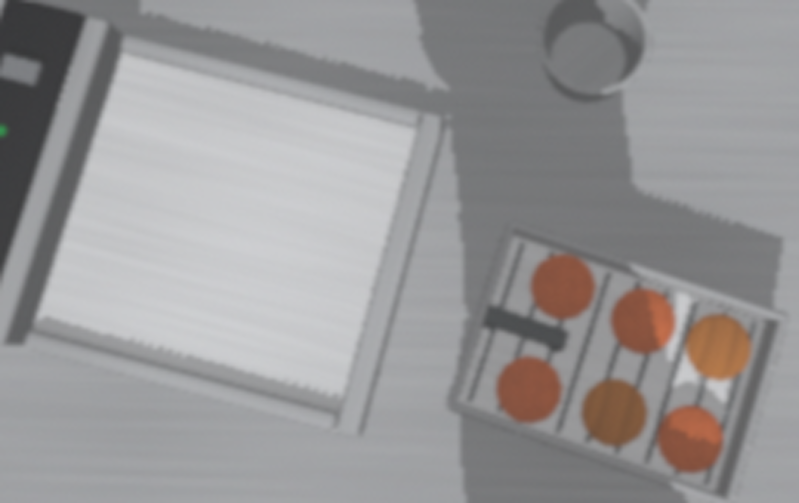

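Crop: tray rim corners at (513,230), (787,315), (728,495), (452,403). The handle bar runs (487,318)–(565,340). The sill's outer edge runs (446,118)–(362,432), and the pot rim is centred near (594,48).

```bash
cat >> h.py <<'E'
def c2(p): return np.array(p)/2.96+np.array([155,150])-0.33
def deg(v): return np.degrees(np.arctan2(v[1],v[0]))
E
python3 - <<'E'
from h import *
d=ctrl.snapshot("top")
f=lambda p,z:onz(d,c2(p),z)
T=[f(p,.045) for p in((513,230),(787,315),(728,495),(452,403))]
print("tray c",np.mean(T,0),"len",[np.linalg.norm(T[i]-T[(i+1)%4]) for i in range(4)],"ang",deg(T[0]-T[1]),deg(T[3]-T[2]))
h=[f((487,318),.074),f((565,340),.074)];print("handle",h,np.mean(h,0),deg(h[0]-h[1]))
a,b=f((446,118),.02),f((362,432),.02)
n=np.array([-(a-b)[1],(a-b)[0],0]);n/=np.linalg.norm(n)
print("sill",a,b,"dir",deg(n),"W origin",(a+b)/2+n*.1185,np.linalg.norm(a-b))
print("recess", [f(p,.01) for p in((120,50),(418,127),(340,398),(38,318))])
print("rim ang",deg(f((128,38),.02)-f((420,117),.02)),deg(f((30,345),.02)-f((335,425),.02)))
print("pot",f((594,48),.06), np.linalg.norm(f((545,48),.06)-f((645,48),.06)))
E
```

```text
tray c [ 0.49838339 -0.05598832  0.045     ] len [np.float64(0.17556468191912805), np.float64(0.11365560784989745), np.float64(0.17367944088143805), np.float64(0.11140902108408975)] ang 74.29454718118185 73.58270495360674
handle [array([0.52003852, 0.02528899, 0.074     ]), array([ 0.5085084 , -0.02095593,  0.074     ])] [0.51427346 0.00216653 0.074     ] 76.00004136431025
sill [0.64986643 0.05557582 0.02      ] [0.44962553 0.10120503 0.02      ] dir 77.16311280422161 W origin [0.57607386 0.1939287  0.02      ] 0.20537390893199162
recess [array([0.69191375, 0.27441637, 0.01      ]), array([0.64524793, 0.07416717, 0.01      ]), array([0.46963821, 0.11701318, 0.01      ]), array([0.51429393, 0.31286407, 0.01      ])]
rim ang 76.2008535117837 77.34900121346028
pot [ 0.68928485 -0.03695395  0.06      ] 0.06247957095068947
```

```bash
cat >> h.py <<'E'
def go(pos,rot):
    "shift row (tool axes) from the present pose to world pos, rotation"
    s=ctrl.get_state();A=R.from_euler('xyz',s["ee_rot"])
    print("row",(A.inv()*rot).as_rotvec().round(3),A.inv().apply(np.array(pos)-s["eef_pos"]).round(4))
def down(yaw): return R.from_euler('xyz',[np.pi,0,yaw])
E
python3 - <<'E'
from h import *
go([.514,.002,.13],down(1.30))
E
```

```text
row [-1.000e-03  1.000e-03  1.564e+00] [-0.4937 -0.5067  0.1013]
```

Units first: shifts go in shares of 80 cm and turns go in shares of 2 rad. So -0.507 m / 0.8 = -0.6338, -0.494 m / 0.8 = -0.6175, 1.564 rad / 2 = 0.782.

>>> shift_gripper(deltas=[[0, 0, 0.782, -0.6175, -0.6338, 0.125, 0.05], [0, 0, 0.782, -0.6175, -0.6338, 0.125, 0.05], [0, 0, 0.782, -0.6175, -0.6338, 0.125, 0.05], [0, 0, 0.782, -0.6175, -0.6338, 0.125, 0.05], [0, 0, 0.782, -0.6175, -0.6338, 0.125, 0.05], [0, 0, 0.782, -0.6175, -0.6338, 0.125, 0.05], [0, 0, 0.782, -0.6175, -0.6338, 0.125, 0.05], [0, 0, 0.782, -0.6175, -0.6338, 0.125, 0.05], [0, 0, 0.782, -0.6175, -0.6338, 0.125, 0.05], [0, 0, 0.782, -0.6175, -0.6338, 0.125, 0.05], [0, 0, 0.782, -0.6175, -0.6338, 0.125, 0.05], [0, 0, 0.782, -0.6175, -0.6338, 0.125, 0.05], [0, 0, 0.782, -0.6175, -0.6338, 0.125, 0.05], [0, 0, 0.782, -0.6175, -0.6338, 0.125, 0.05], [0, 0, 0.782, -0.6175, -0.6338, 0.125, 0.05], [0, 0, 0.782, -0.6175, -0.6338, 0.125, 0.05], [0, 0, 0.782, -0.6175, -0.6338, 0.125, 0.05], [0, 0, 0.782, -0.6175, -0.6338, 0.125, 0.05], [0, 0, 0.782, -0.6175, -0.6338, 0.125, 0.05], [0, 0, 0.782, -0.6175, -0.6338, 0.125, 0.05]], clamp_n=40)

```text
refused: deltas[0]: [0, 0, 0.782, -0.6175, -0.6338, 0.125, 0.05] is not of type 'object' (schema: type "object"). Nothing was moved.
```

The error is about the shape of the input: a list of objects, one for each row. Fixing that and sending the same move.

>>> shift_gripper(deltas=[{"r":[0, 0, 0.782], "xyz":[-0.6175, -0.6338, 0.125], "finger_gap":0.05}, {"r":[0, 0, 0.782], "xyz":[-0.6175, -0.6338, 0.125], "finger_gap":0.05}, {"r":[0, 0, 0.782], "xyz":[-0.6175, -0.6338, 0.125], "finger_gap":0.05}, {"r":[0, 0, 0.782], "xyz":[-0.6175, -0.6338, 0.125], "finger_gap":0.05}, {"r":[0, 0, 0.782], "xyz":[-0.6175, -0.6338, 0.125], "finger_gap":0.05}, {"r":[0, 0, 0.782], "xyz":[-0.6175, -0.6338, 0.125], "finger_gap":0.05}, {"r":[0, 0, 0.782], "xyz":[-0.6175, -0.6338, 0.125], "finger_gap":0.05}, {"r":[0, 0, 0.782], "xyz":[-0.6175, -0.6338, 0.125], "finger_gap":0.05}, {"r":[0, 0, 0.782], "xyz":[-0.6175, -0.6338, 0.125], "finger_gap":0.05}, {"r":[0, 0, 0.782], "xyz":[-0.6175, -0.6338, 0.125], "finger_gap":0.05}, {"r":[0, 0, 0.782], "xyz":[-0.6175, -0.6338, 0.125], "finger_gap":0.05}, {"r":[0, 0, 0.782], "xyz":[-0.6175, -0.6338, 0.125], "finger_gap":0.05}, {"r":[0, 0, 0.782], "xyz":[-0.6175, -0.6338, 0.125], "finger_gap":0.05}, {"r":[0, 0, 0.782], "xyz":[-0.6175, -0.6338, 0.125], "finger_gap":0.05}, {"r":[0, 0, 0.782], "xyz":[-0.6175, -0.6338, 0.125], "finger_gap":0.05}, {"r":[0, 0, 0.782], "xyz":[-0.6175, -0.6338, 0.125], "finger_gap":0.05}, {"r":[0, 0, 0.782], "xyz":[-0.6175, -0.6338, 0.125], "finger_gap":0.05}, {"r":[0, 0, 0.782], "xyz":[-0.6175, -0.6338, 0.125], "finger_gap":0.05}, {"r":[0, 0, 0.782], "xyz":[-0.6175, -0.6338, 0.125], "finger_gap":0.05}, {"r":[0, 0, 0.782], "xyz":[-0.6175, -0.6338, 0.125], "finger_gap":0.05}], clamp_n=40)

```text
time: 1.87
eef_pos: [0.514, 0.002, 0.131]
ee_rot: [-3.141, 0.0, 1.299]
ft_force: [-0.2, 0.6, 0.6]
opening: 0.0501
grip_force: 0.0
```

```bash
python3 - <<'E'
from h import *
s=ctrl.get_state();print(s["joints"],s["ee_rot"]);d=ctrl.snapshot("wrist");print(d["hand_eye"],d["camera_matrix"])
cv2.imwrite("pics/w1.png",d["color"][:,:,::-1])
E
```

```text
[-0.72479022  0.15282564  0.69594159  1.94522965 -0.11049017  1.082144
 -0.25459168] [-3.14080732e+00  4.97558802e-04  1.29869432e+00]
[[ 1.42445052e-03 -9.58677705e-01 -2.84490824e-01  7.24193306e-02]
 [ 9.99998829e-01  1.20667886e-03  9.40742922e-04 -9.06537446e-05]
 [-5.58580203e-04 -2.84491831e-01  9.58678302e-01 -1.43053180e-01]
 [ 0.00000000e+00  0.00000000e+00  0.00000000e+00  1.00000000e+00]] [[297.46082935   0.         320.32415272]
 [  0.         297.46082935 203.4902097 ]
 [  0.           0.           1.        ]]
```

View pics/w1.png

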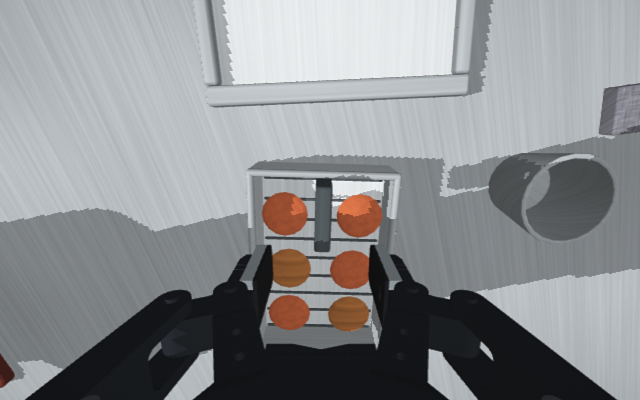

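The wrist view shows the handle bar from (323,182) to (322,250), centred between the fingers. The sill's near edge runs (210,105)–(468,95), the tray's front rim (249,170)–(400,174), and the pot is well to the right at (560,195).

```bash
cat >> h.py <<'E'
def wonz(d,s,p,z):
    T=np.eye(4);T[:3,:3]=R.from_euler('xyz',s["ee_rot"]).as_matrix();T[:3,3]=s["eef_pos"];T=T@d["hand_eye"]
    v=T[:3,:3]@np.linalg.inv(d["camera_matrix"])@[p[0],p[1],1];return T[:3,3]+v*(z-T[2,3])/v[2]
E
python3 - <<'E'
from h import *
s=ctrl.get_state();d=ctrl.snapshot("wrist")
h=[wonz(d,s,p,.074) for p in((323,181),(322,249))];print(h,np.mean(h,0),deg(h[0]-h[1]))
t=[wonz(d,s,p,.045) for p in((249,170),(400,174))];print("front rim",t,np.mean(t,0),deg(t[0]-t[1])-90)
w=[wonz(d,s,p,.02) for p in((208,93),(468,82),(210,102),(468,93))];print("sill",w,np.mean(w[2:],0),deg(w[2]-w[3])-90)
E
```

```text
[array([0.52343502, 0.0306299 , 0.074     ]), array([ 0.50929979, -0.01840277,  0.074     ])] [0.5163674  0.00611357 0.074     ] 73.91868823704372
front rim [array([0.46882178, 0.04822616, 0.045     ]), array([0.58145697, 0.01393023, 0.045     ])] [0.52513938 0.0310782  0.045     ] 73.06519803350761
sill [array([0.45073704, 0.11333083, 0.02      ]), array([0.65308996, 0.06610766, 0.02      ]), array([0.44977121, 0.10649568, 0.02      ]), array([0.65202576, 0.05787698, 0.02      ])] [0.55089848 0.08218633 0.02      ] 76.48348156616544
```

>>> shift_gripper(deltas=[{"xyz":[0.0025, 0.0013, 0.05], "finger_gap":0.05}, {"xyz":[0.0025, 0.0013, 0.1025], "finger_gap":0.05}, {"xyz":[0.0025, 0.0013, 0.1025], "finger_gap":0.05}, {"xyz":[0.0025, 0.0013, 0.1025], "finger_gap":0}, {"xyz":[0.0025, 0.0013, 0.1025], "finger_gap":0}, {"xyz":[0.0025, 0.0013, 0.1025], "finger_gap":0}, {"xyz":[0.0025, 0.0013, 0.1025], "finger_gap":0}, {"xyz":[0.0025, 0.0013, 0.1025], "finger_gap":0}, {"xyz":[0.0025, 0.0013, 0.1025], "finger_gap":0}, {"xyz":[0.0025, 0.0013, 0.1025], "finger_gap":0}], clamp_n=40)

```text
time: 2.8
eef_pos: [0.5172, 0.0043, 0.0518]
ee_rot: [3.139, -0.003, 1.3]
ft_force: [-2.2, 1.3, 8.2]
opening: 0.0113
grip_force: 39.2
```

In the tool's units: 0.055 m / 0.8 = 0.0688, 0.045 m / 0.8 = 0.0563, 0.16 rad / 2 = 0.08.

>>> shift_gripper(deltas=[{"r":[0, 0.02, 0], "xyz":[-0.0025, 0, -0.0075], "finger_gap":0}, {"r":[0, 0.04, 0], "xyz":[-0.0063, 0, -0.015], "finger_gap":0}, {"r":[0, 0.06, 0], "xyz":[-0.0088, 0, -0.0225], "finger_gap":0}, {"r":[0, 0.08, 0], "xyz":[-0.0125, 0, -0.0288], "finger_gap":0}, {"r":[0, 0.08, 0], "xyz":[-0.0125, 0, -0.0288], "finger_gap":0}, {"r":[0, 0.08, -0.0075], "xyz":[0.0125, 0.0038, -0.0288], "finger_gap":0}, {"r":[0, 0.08, -0.015], "xyz":[0.0375, 0.0075, -0.0288], "finger_gap":0}, {"r":[0, 0.08, -0.0225], "xyz":[0.0563, 0.0125, -0.0288], "finger_gap":0}, {"r":[0, 0.08, -0.0225], "xyz":[0.0688, 0.0125, -0.0288], "finger_gap":0}, {"r":[0, 0.08, -0.0225], "xyz":[0.0688, 0.0125, -0.0288], "finger_gap":0}, {"r":[0, 0.08, -0.0225], "xyz":[0.0688, 0.0125, -0.0288], "finger_gap":0}])

```text
time: 3.72
eef_pos: [0.5407, 0.0557, 0.0726]
ee_rot: [3.137, -0.16, 1.348]
ft_force: [1.1, 3.2, 1.8]
opening: 0.0112
grip_force: 40.1
```

```bash
python3 - <<'E'
from h import *
d=ctrl.snapshot("scene");cv2.imwrite("pics/s2.png",cv2.resize(d["color"][100:260,230:530,::-1],None,fx=2.5,fy=2.5))
E
```

```text
(no output)
```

View pics/s2.png

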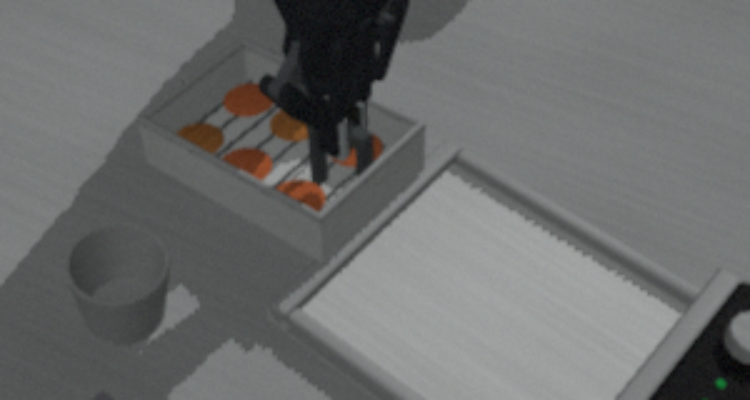

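The tray is held tilted, with the front lower corner near (320,262), just over the sill line (280,310)–(460,150). The pot at (120,285) is untouched. Next I'll go 10 mm further, lower and release.

In the tool's units: 0.011 m / 0.8 = 0.0138, 0.01 m / 0.8 = 0.0125, -0.04 rad / 2 = -0.02.

>>> shift_gripper(deltas=[{"xyz":[0.0063, 0, 0.0013], "finger_gap":0}, {"xyz":[0.0125, 0, 0.0025], "finger_gap":0}, {"xyz":[0.0125, 0, 0.0025], "finger_gap":0}, {"r":[0, -0.01, 0], "xyz":[0.0125, 0, 0.0063], "finger_gap":0}, {"r":[0, -0.02, 0], "xyz":[0.0138, 0, 0.01], "finger_gap":0}, {"r":[0, -0.02, 0], "xyz":[0.0138, 0, 0.01], "finger_gap":0}, {"r":[0, -0.02, 0], "xyz":[0.0138, 0, 0.01], "finger_gap":0}, {"r":[0, -0.02, 0], "xyz":[0.0138, 0, 0.01], "finger_gap":0.05}, {"r":[0, -0.02, 0], "xyz":[0.0138, 0, 0.01], "finger_gap":0.05}, {"r":[0, -0.02, 0], "xyz":[0.0138, 0, 0.01], "finger_gap":0.05}, {"r":[0, -0.02, 0], "xyz":[0.0138, 0, 0.01], "finger_gap":0.05}, {"r":[0, -0.02, 0], "xyz":[0.0138, 0, 0.01], "finger_gap":0.05}, {"r":[0, -0.02, 0], "xyz":[0.0138, 0, 0.01], "finger_gap":0.05}, {"r":[0, -0.02, 0], "xyz":[0.0138, 0, 0.01], "finger_gap":0.05}])

```text
time: 4.93
eef_pos: [0.5428, 0.0658, 0.066]
ee_rot: [3.138, -0.12, 1.345]
ft_force: [0.3, -0.0, -0.9]
opening: 0.05
grip_force: 0.0
```

```bash
python3 - <<'E'
from h import *
d=ctrl.snapshot("wrist");cv2.imwrite("pics/w3.png",d["color"][:,:,::-1])
E
```

```text
(no output)
```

View pics/w3.png

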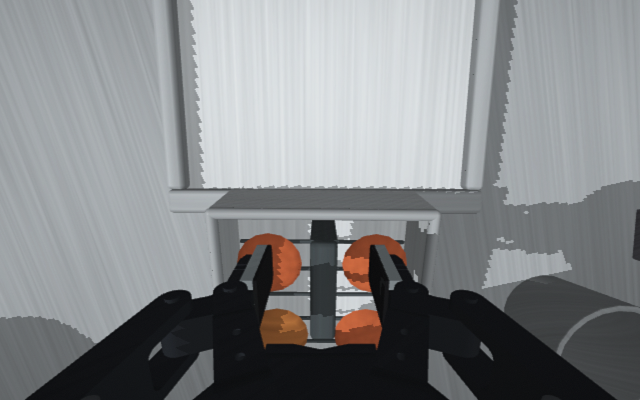

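The tray rests on the sill, level across it and centred (front rim 210–438 against sill 172–482). The fingers are clear of the bar. Next I'll go up and behind the tail.

In the tool's units: -0.1 m / 0.8 = -0.125, -0.08 m / 0.8 = -0.1.

>>> shift_gripper(deltas=[{"xyz":[-0.005, 0, -0.05], "finger_gap":0.05}, {"xyz":[-0.01, 0, -0.1], "finger_gap":0.05}, {"xyz":[-0.0125, 0, -0.125], "finger_gap":0.06}, {"xyz":[-0.0125, 0, -0.125], "finger_gap":0.06}])

```text
time: 5.32
eef_pos: [0.5402, 0.0432, 0.1692]
ee_rot: [3.131, -0.123, 1.344]
ft_force: [0.6, -0.4, -0.0]
opening: 0.0604
grip_force: 0.0
```

```bash
python3 - <<'E'
from h import *
s=ctrl.get_state();print(s["eef_pos"],s["ee_rot"])
go([.506,-.107,.14],down(1.34))
E
```

```text
[0.54016967 0.04320147 0.16918044] [ 3.1314963  -0.12332137  1.3436404 ]
row [ 0.01  -0.123  0.003] [-0.1565  0.0004  0.01  ]
```

In the tool's units: -0.156 m / 0.8 = -0.195, -0.12 m / 0.8 = -0.15, -0.123 rad / 2 = -0.0615.

>>> shift_gripper(deltas=[{"r":[0.0025, -0.03, 0], "xyz":[-0.05, 0, 0], "finger_gap":0.06}, {"r":[0.005, -0.0615, 0.0015], "xyz":[-0.1, 0, 0.0125], "finger_gap":0.06}, {"r":[0.005, -0.0615, 0.0015], "xyz":[-0.15, 0, 0.0125], "finger_gap":0.06}, {"r":[0.005, -0.0615, 0.0015], "xyz":[-0.195, 0, 0.0125], "finger_gap":0.06}, {"r":[0.005, -0.0615, 0.0015], "xyz":[-0.195, 0, 0.0125], "finger_gap":0.06}, {"r":[0.005, -0.0615, 0.0015], "xyz":[-0.195, 0, 0.0125], "finger_gap":0.06}])

```text
time: 5.82
eef_pos: [0.5023, -0.1073, 0.1352]
ee_rot: [-3.134, 0.003, 1.338]
ft_force: [0.6, 0.8, 0.1]
opening: 0.0601
grip_force: 0.0
```

```bash
python3 - <<'E'
from h import *
s=ctrl.get_state();print(s["ee_rot"],s["joints"]);d=ctrl.snapshot("wrist");cv2.imwrite("pics/w4.png",d["color"][:,:,::-1])
E
```

```text
[-3.1342605   0.00341264  1.33783127] [-0.5643092   0.15814692  0.75572671  1.93821112 -0.11816064  1.09820447
  0.00696174]
```

View pics/w4.png

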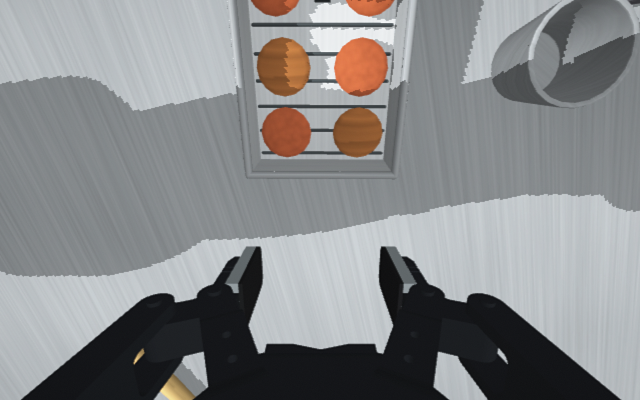

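The tail rim runs (246,177)–(395,177), straight ahead of the open fingers, with about 20 mm or more free. The pot is clear at right. A wooden handle shows at (175,385), which I'll check.

```bash
python3 - <<'E'
from h import *
s=ctrl.get_state();d=ctrl.snapshot("wrist")
t=[wonz(d,s,p,.045) for p in((246,177),(395,177))];m=np.mean(t,0);print(t,m,deg(t[0]-t[1])-90)
W=np.array([.578,.195]);a=np.radians(76.7);M=np.array([[np.cos(a),np.sin(a)],[-np.sin(a),np.cos(a)]])
print("warmer frame tail",M@(m[:2]-W),"tcp",M@(s["eef_pos"][:2]-W))
print("wood",wonz(d,s,(175,385),.02))
E
```

```text
[array([ 0.45033034, -0.06767405,  0.045     ]), array([ 0.56603964, -0.09445467,  0.045     ])] [ 0.50818499 -0.08106436  0.045     ] 76.96849601612044
warmer frame tail [-0.28472092  0.00443396] tcp [-0.30965956  0.00389467]
wood [ 0.29572077 -0.27893681  0.02      ]
```

In the tool's units: 0.115 m / 0.8 = 0.1438, 0.08 m / 0.8 = 0.1.

>>> shift_gripper(deltas=[{"xyz":[-0.0063, 0, 0.05], "finger_gap":0.06}, {"xyz":[-0.0063, 0, 0.1], "finger_gap":0.06}, {"xyz":[-0.0063, 0, 0.1438], "finger_gap":0.06}, {"xyz":[-0.0063, 0, 0.1438], "finger_gap":0.06}, {"xyz":[0, 0, 0.1438], "finger_gap":0.06}, {"xyz":[0.01, 0, 0.1438], "finger_gap":0.06}, {"xyz":[0.02, 0, 0.1438], "finger_gap":0.06}, {"xyz":[0.03, 0, 0.1438], "finger_gap":0.06}, {"xyz":[0.04, 0, 0.1438], "finger_gap":0.06}, {"xyz":[0.05, 0, 0.1438], "finger_gap":0.06}, {"xyz":[0.06, 0, 0.1438], "finger_gap":0.06}, {"xyz":[0.07, 0, 0.1438], "finger_gap":0.06}, {"xyz":[0.07, 0, 0.1438], "finger_gap":0.06}])

```text
time: 7.0
eef_pos: [0.5159, -0.0486, 0.0209]
ee_rot: [-3.136, 0.002, 1.344]
ft_force: [-0.7, -0.1, 0.6]
opening: 0.06
grip_force: 0.0
```

```bash
python3 - <<'E'
from h import *
d=ctrl.snapshot("scene");cv2.imwrite("pics/s5.png",cv2.resize(d["color"][60:260,230:530,::-1],None,fx=2.5,fy=2.5))
E
```

```text
(no output)
```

View pics/s5.png

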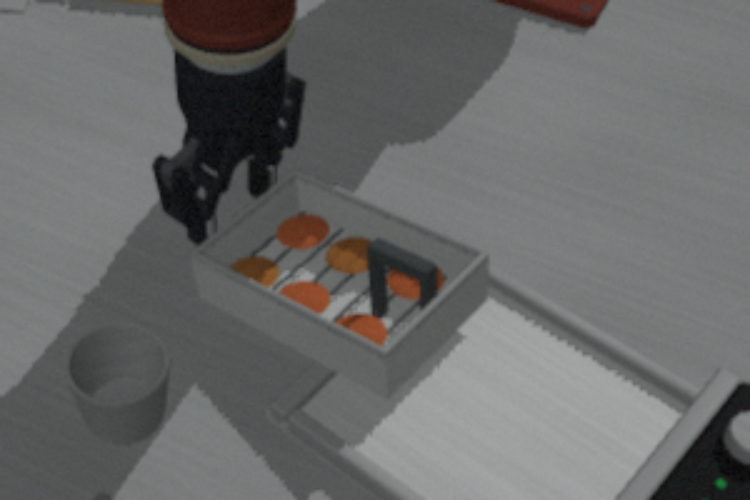

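The nose is now over the recess and the tray is straight. The fingers push squarely at (200,235) and (262,190), and the pot at (120,380) is unmoved. I'll continue, raising the fingers as the tail tips up.

In the tool's units: 0.098 m / 0.8 = 0.1225, -0.02 m / 0.8 = -0.025.

>>> shift_gripper(deltas=[{"xyz":[0.01, 0, 0], "finger_gap":0.06}, {"xyz":[0.02, 0, 0], "finger_gap":0.06}, {"xyz":[0.03, 0, -0.005], "finger_gap":0.06}, {"xyz":[0.0375, 0, -0.0113], "finger_gap":0.06}, {"xyz":[0.045, 0, -0.0163], "finger_gap":0.06}, {"xyz":[0.0525, 0, -0.02], "finger_gap":0.06}, {"xyz":[0.0625, 0, -0.0225], "finger_gap":0.06}, {"xyz":[0.0725, 0, -0.025], "finger_gap":0.06}, {"xyz":[0.0825, 0, -0.025], "finger_gap":0.06}, {"xyz":[0.0925, 0, -0.025], "finger_gap":0.06}, {"xyz":[0.1025, 0, -0.025], "finger_gap":0.06}, {"xyz":[0.1125, 0, -0.025], "finger_gap":0.06}, {"xyz":[0.1225, 0, -0.025], "finger_gap":0.06}, {"xyz":[0.1225, 0, -0.025], "finger_gap":0.06}])

```text
time: 8.22
eef_pos: [0.5377, 0.047, 0.04]
ee_rot: [-3.135, 0.002, 1.345]
ft_force: [0.0, 1.2, 0.3]
opening: 0.0599
grip_force: 0.0
```

```bash
python3 - <<'E'
from h import *
d=ctrl.snapshot("scene");cv2.imwrite("pics/s6.png",cv2.resize(d["color"][60:260,260:560,::-1],None,fx=2.5,fy=2.5))
E
```

```text
(no output)
```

View pics/s6.png

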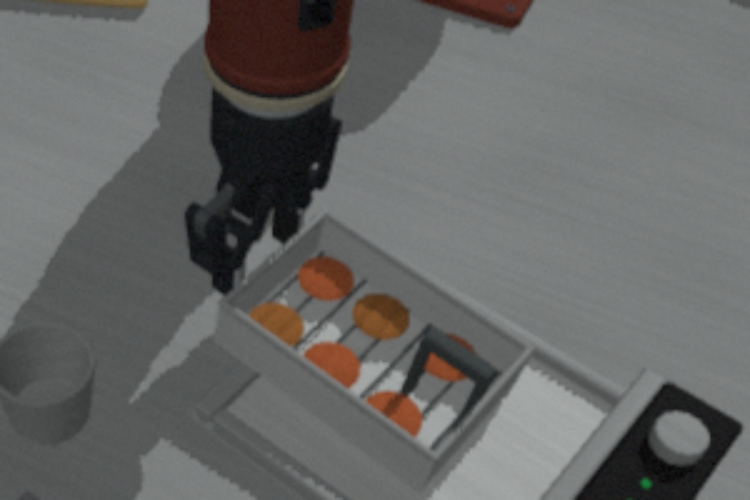

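The nose is down in the recess and the tail is up, with the fingers still behind the wall at (225,280) and (290,230). Next comes the final push.

In the tool's units: 0.046 m / 0.8 = 0.0575, 0.041 m / 0.8 = 0.0513.

>>> shift_gripper(deltas=[{"xyz":[0.01, 0, 0.0025], "finger_gap":0.06}, {"xyz":[0.02, 0, 0.005], "finger_gap":0.06}, {"xyz":[0.0288, 0, 0.0063], "finger_gap":0.06}, {"xyz":[0.0375, 0, 0.0075], "finger_gap":0.06}, {"xyz":[0.045, 0, 0.0075], "finger_gap":0.06}, {"xyz":[0.0513, 0, 0.0075], "finger_gap":0.06}, {"xyz":[0.0575, 0, 0.0075], "finger_gap":0.06}, {"xyz":[0.0575, 0, 0.0075], "finger_gap":0.06}, {"xyz":[0.0575, 0, 0.0075], "finger_gap":0.06}])

```text
time: 9.02
eef_pos: [0.548, 0.0899, 0.0341]
ee_rot: [-3.135, 0.003, 1.343]
ft_force: [-0.1, -0.4, 1.0]
opening: 0.0599
grip_force: 0.0
```

```bash
python3 - <<'E'
from h import *
d=ctrl.snapshot("scene");cv2.imwrite("pics/s7.png",cv2.resize(d["color"][60:260,260:560,::-1],None,fx=2.5,fy=2.5))
E
```

```text
(no output)
```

View pics/s7.png

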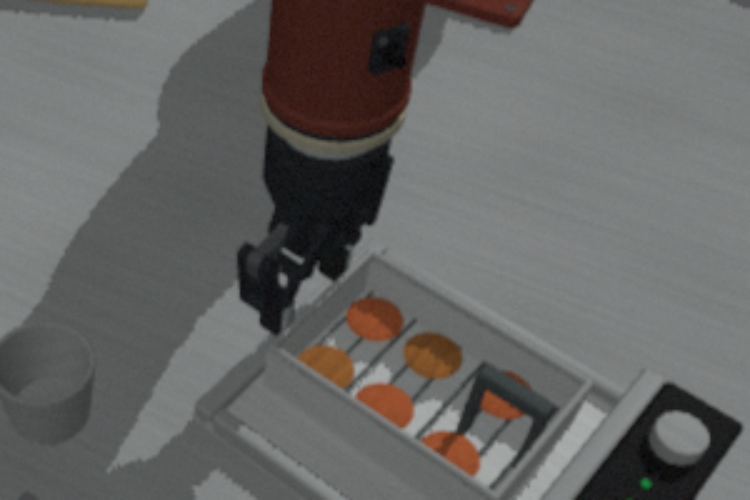

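The tray is almost fully in: tail rim corners (270,348) and (375,255), front-left corner (590,380). I'll check those against the flat-seated hypothesis.

```bash
python3 - <<'E'
from h import *
d=ctrl.snapshot("scene");a=np.radians(76.7);ex=np.array([np.cos(a),np.sin(a),0]);ey=np.array([-ex[1],ex[0],0]);W=np.array([.578,.195,0])
f=lambda x,y,z:((proj(d,W+x*ex+y*ey+[0,0,z])-[260,60]+.5)*2.5).round(0)
for x in(-.03,-.02,-.01,0):
  for n,zt in(("flat",.055),("tail on sill",.065)):
    print(x,n,f(x-.09,-.06,zt),f(x-.09,.06,zt),f(x+.09,.06,.055))
print("backstop corner",f(.1025,.094,.05),f(.1025,.094,.02), "sill corner",f(-.1185,-.1,.02))
t=ctrl.snapshot("top")["color"][:,:,::-1];cv2.imwrite("pics/t8.png",cv2.resize(t[150:300,120:340],None,fx=3.5,fy=3.5,interpolation=cv2.INTER_CUBIC))
E
```

```text
-0.03 flat [238. 335.] [343. 240.] [561. 372.]
-0.03 tail on sill [239. 326.] [345. 230.] [561. 372.]
-0.02 flat [250. 342.] [355. 246.] [574. 380.]
-0.02 tail on sill [250. 333.] [356. 237.] [574. 380.]
-0.01 flat [261. 350.] [366. 253.] [588. 388.]
-0.01 tail on sill [262. 341.] [368. 244.] [588. 388.]
0 flat [272. 358.] [377. 260.] [602. 397.]
0 tail on sill [273. 349.] [379. 251.] [602. 397.]
backstop corner [642. 380.] [627. 406.] sill corner [201. 400.]
```

The picture doesn't settle it. There is still about 12 mm to the back stop, so I'll push 8 mm more gently, then back off and look.

In the tool's units: 0.008 m / 0.8 = 0.01, 0.006 m / 0.8 = 0.0075.

>>> shift_gripper(deltas=[{"xyz":[0.0025, 0, 0], "finger_gap":0.06}, {"xyz":[0.005, 0, 0], "finger_gap":0.06}, {"xyz":[0.0075, 0, 0], "finger_gap":0.06}, {"xyz":[0.01, 0, 0], "finger_gap":0.06}, {"xyz":[0.01, 0, 0], "finger_gap":0.06}])

```text
time: 9.58
eef_pos: [0.5499, 0.0975, 0.0341]
ee_rot: [-3.135, 0.003, 1.342]
ft_force: [0.5, -1.1, 0.4]
opening: 0.0603
grip_force: 0.2
```

>>> shift_gripper(deltas=[{"xyz":[-0.025, 0, 0], "finger_gap":0.06}, {"xyz":[-0.0375, 0, -0.0375], "finger_gap":0.06}, {"xyz":[-0.05, 0, -0.0875], "finger_gap":0.06}, {"xyz":[-0.0625, 0, -0.125], "finger_gap":0.06}, {"xyz":[-0.0625, 0, -0.15], "finger_gap":0.06}, {"xyz":[-0.0625, 0, -0.15], "finger_gap":0.06}])

```text
time: 10.08
eef_pos: [0.5417, 0.0486, 0.1587]
ee_rot: [-3.141, -0.001, 1.341]
ft_force: [0.7, 0.3, -0.5]
opening: 0.06
grip_force: 0.0
```

```bash
python3 - <<'E'
from h import *
s=ctrl.get_state();d=ctrl.snapshot("wrist");cv2.imwrite("pics/w8.png",d["color"][:,:,::-1])
E
```

```text
(no output)
```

View pics/w8.png

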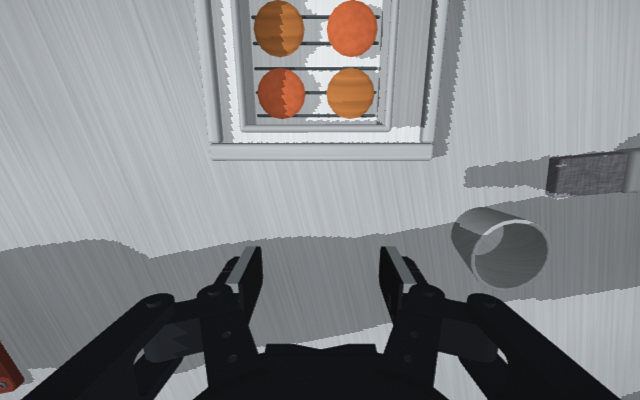

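The tail rim is at row 128 (240–391) and the sill spans rows 143–158, with bright recess floor visible between them. The tail has dropped in behind the sill and the tray is straight. A quick numeric check, then I'll hand in.

```bash
python3 - <<'E'
from h import *
s=ctrl.get_state();d=ctrl.snapshot("wrist");a=np.radians(76.7);M=np.array([[np.cos(a),np.sin(a)],[-np.sin(a),np.cos(a)]])
f=lambda p,z:(M@(wonz(d,s,p,z)[:2]-[.578,.195])).round(4)
for z in(.055,.065):print("tail rim",z,f((240,130),z),f((391,130),z))
print("sill outer",f((212,160),.02),f((431,159),.02),"inner",f((212,145),.02),f((431,144),.02))
E
```

```text
tail rim 0.055 [-0.0897  0.0675] [-0.0891 -0.0532]
tail rim 0.065 [-0.0892  0.0648] [-0.0886 -0.0509]
sill outer [-0.1189  0.1051] [-0.1169 -0.1006] inner [-0.105   0.1037] [-0.1031 -0.099 ]
```

```bash
python3 -c "
from rig import ctrl
print(ctrl.sign_off())"
```

```text
the job is handed in; nothing more can be done
None
```

I handed the job in at about 10 s: the oblong tray lies flat and straight in the warmer's recess, about 1 mm along and 5–7 mm across from centre by the wrist camera. It rested let go on the sill on the way, its tail was never carried, and the pot showed no sign of being moved; the hand-in returned no verdict.

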